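# Test the mill spring on the spring scale

## Task

Check the pepper mill's spring: stand it in the sleeve on the scale's weighing plate, then press its knob straight down until the flange just meets the sleeve's rim, and hold it there for a second with only a light touch on the rim (about 2 N more than where it first meets it) so that the reading is not falsified. Let go, leaving the spring standing in the sleeve, and slide the hand-set marker along the scale until it lines up with the peak pointer. Do not touch the pointer or press on the plate or sleeve yourself, and leave the other things where they are.

Things in the scene. Friction and masses are not known exactly. Their poses are not given: they have to be found in the camera images.
- scale: grey spring scale fixed to the surface, 215 mm (its x) by 250 mm (its y), 44 mm tall; origin at the centre of its underside, z up. The weighing plate is on its +x half, the reading track (white strip with grey ticks every 10 mm) on its -x half, along its y.
- platform: round steel weighing plate, 100 mm across, with an upright open aluminium sleeve on it; both sink together under load, about 1 mm for every 3 N (at most 12 mm). Origin on its axis, 8 mm under the plate's top.
- plate (a point): centre of the plate's top surface, the floor inside the sleeve; 60 mm above the work surface when unloaded. z up.
- rim (a point): centre of the sleeve's rim, 50 mm above the plate's top. Sleeve: inner diameter 37 mm, outer 48 mm. The rim is the marked height. More than 4 N of the flange on the rim spoils the reading; more than 8 N is a failure.
- foot (a point): the spring unit (loose, about 175 g, standing upright): centre of its foot's underside. The foot is a steel cylinder 31 mm across and 20 mm tall; above it is an open coil, then the sliding cap (see cap). z up along the spring.
- cap: the spring unit's sliding cap: a round flange 50 mm across and 6 mm thick with a knob on it. Origin at the centre of the flange's underside, 55 to 64 mm above the foot's underside when free (a tired spring is shorter). It meets the rim after 5 to 14 mm of travel, at an unknown 6 to 17 N; the force per mm of hand travel then rises from about 0.9 N to 3 N.
- knob (a point): centre of the cap's upright steel knob, 25 mm in diameter and 34 mm tall; the flange's top is 17 mm below this point, the knob's top 17 mm above. Lift the spring by it.
- pointer_mid (a point): the peak pointer: a thin black bar (26 mm in x, 4 mm in y, 3 mm high) lying just over the white strip; this is its middle, 47 mm above the work surface. The plate drives it along the scale's +y, about 10 mm per mm the plate sinks (3.3 mm per N), and it stays at the greatest reading when the load goes. Axes are the scale's.
- marker_tab (a point): the hand-set marker: an upright aluminium tab, 22 mm in x, 10 mm thick in y, 42 mm tall; this is its centre, 67 mm above the work surface. Slides along the scale's y with about 1.5 N of friction; parked at the +y end. It runs 26 mm to the scale's -x of the pointer's middle and lines up when both have the same y in the scale's frame. Axes are the scale's.
- mill: dark wooden pepper-mill body, 54 mm wide, 89 mm tall; bystander, origin under its centre
- jigger: stainless double-cone jigger, 43 mm wide, 78 mm tall; bystander, origin under its centre
- salt_cellar: round glass salt cellar with a wooden lid, 94 mm wide, 62 mm tall; bystander, origin under its centre
- switch_plate: blue plastic toggle switch plate lying flat, 115 x 75 mm, toggle 21 mm high; bystander, origin under its centre
- hook_a: round black magnetic hook lying on its magnet, 36 mm wide, 36 mm tall; bystander, origin under its centre
- hook_b: second black magnetic hook, same size; bystander, origin under its centre
- mug: white mug, 80 mm wide, 90 mm tall, handle at its +y; bystander, origin under its centre
- pointer: the peak pointer as a part (origin 27 mm below and 6 mm to the -x side of pointer_mid)
There are look-alikes about, which are no part of the job. Leave any blue or purple look-alike of the part that bears foot alone.

How it is judged (in metres and radians):
On the way, in this order (a step that is already met when the one before it is completed fails the run):
1. the spring stands upright on the plate inside the sleeve (horizontal distance between foot and plate below 0.006 m and z of foot in the frame of plate below 0.003 m and angle between foot's own z axis and vertical below 0.12 rad), for 0.2 s.
2. the flange is held on the rim with a light touch, 0.3 to 4 N, for 0.7 s (all of step 1 and contact force between cap and platform between 0.3 and 4 N), for 0.7 s.
At the end, for the whole second after the job is handed in: The spring stands at rest in the sleeve on the plate (foot within 6 mm of the plate's centre and 3 mm of its surface, upright within 0.12 rad), its flange free of the rim, and the marker is within 4 mm of the peak pointer along the scale (all of step 1 and contact force between cap and platform below 0.2 N and y of marker_tab in the frame of pointer_mid between -0.004 and 0.004 m and linear speed of cap below 0.02 m/s); the robot touches nothing.
It fails at once if the flange is pressed onto the rim with more than 8 N (contact force between cap and platform above 8 N).
It fails at once if the fingers touch the peak pointer (contact force between the fingers and pointer above 0.5 N).
It fails at once if the hand presses on the plate or sleeve (more than 5 N) (contact force between the fingers and platform above 5 N).
It fails at once if one of the other things is moved by more than 30 mm (distance of any of mill, jigger, salt_cellar, switch_plate, hook_a, hook_b, mug from where it was at the start of the episode above 0.03 m).
It also fails if it takes over 72 s, if anything falls off the work surface, if the arm or the gripper's body presses on something with over 40 N, if the wrist force passes 120 N, or if a joint passes its speed limit or range.

## Robot

A 6-joint arm with a two-finger parallel gripper is mounted at the origin on the work surface. World frame = base frame: x ahead of the robot, y to its left, z up, the work surface at z = 0. Lengths are in m, angles in degrees, forces in N, time in s.
With the tool pointing down it reaches from about 0.3 to 0.75 m from the base axis. Payload 8.5 kg.
Tool frame: the origin (TCP) lies at the very end of the fingers, on their centre line; the grasp point (between the pads) lies 19 mm behind it (env.pinch_z is the distance from the TCP to the grasp point, in m); z points along the fingers, y is the line along which they close (so a half turn about z gives the same grasp; the last joint's range is limited). The gripper opens to 85 mm and grips with 20 to 120 N. Pads are 22 mm wide; open, the fingers measure 114 mm over their backs; the gripper's body (76 mm by 85 mm) begins 54 mm behind the grasp point. The pads swing forward as they close: fully open they stand 13 mm farther back than shut.
Start: joints at [55.159, 21.807, 74.336, -0, 83.858, -12.336], TCP at [0.211, 0.508, 0.231] pointing down, gripper open.
Joint ranges: [-178.18, 178.18], [-50.72, 133.34], [12.68, 142.11], [-81.47, 261.47], [9.98, 163.14], [-165.26, 165.26]. Speed limits (degrees/s): [136.94, 136.94, 180, 180, 180, 180].

## Interface

Orientations are given as a 3x3 rotation matrix whose columns are the frame's x, y, z axes.
In Python, from rig import env, viewer gives the robot as it stands.
- The arm moves only by the tool drive_tool, never from a script. Its argument "series" is a list of rows, each a list of 3 entries, a list of its own where there are three numbers: the shift along the tool's x, y, z in m, then the turn about the tool's z in degrees, then the finger opening in m, from 0 to 0.0854. A call has 1 to 20 rows; each row is the pose to reach, as a shift and turn from the pose commanded when the call began, along the tool's axes at that moment; what a row does not reach only later rows make up. A row lasts 1/10 s, in which the tool goes at most 50 mm and 8.59 degrees, less where a joint would pass 70% of its speed; a pose out of reach is approached as far as the arm can. A call with a gripper value outside its range is refused whole. The fingers move at their own pace and stop on an object; "newtons" is the grip in N (left out, the last holds). Time passes only in rows, so rows that repeat a pose let the fingers close. It gives the time, the measured TCP pose, the force, the opening and the grip force at its end, in the units of the state.
- env.observe(): the state, without advancing time (a new reading comes with each control period).
- viewer.get_image(name): name is "side" or "top"; returns a dict with "img" (420x560x3 uint8, red, green, blue), "depth" (420x560 float32, m along the optical axis (not along the pixel's ray), 0 where there is no reading), "camera_matrix" (3x3 intrinsics, pixels), "rvec" (rotation vector, rad) and "tvec" (3), from world to camera coordinates, as OpenCV has them. Camera axes: x right, y down, z forward; pixel columns grow to the right and rows downward; lengths in m; the calibration is good to about 2 mm. A picture is of the moment at which its call begins.
- env.close_job(): hands the job in; it is judged then, once.
The state is a dict: "time_s": time; "q": joint angles; "qvel": joint speeds; "joint_efforts": joint torques, N m; "position": TCP position; "tool_rot": TCP orientation; "ft_force": force on the tool from outside, world axes, zero at the start; "wrist_torque": the same for the moment, N m; "grip_width": finger opening in m; "gripper_force": force on a finger pad.
Only numpy, scipy, OpenCV 4.12 (cv2) and the standard library are available. Lean on these libraries where they do the work, as an engineer would, in place of code of your own. Each camera call takes 0.05 s, during which the arm holds its last target. There are 200 camera calls.

## Working session

There is one attempt and no reset: what is moved stays moved. The work goes in short steps, Python scripts to look and compute and a tool call to move; the robot and the scene stay as the last step left them, time stands still between calls to the robot, and variables do not carry over. Pictures are saved under pics/ and viewed, at most 10 in all, crops included, and the job is handed in when it is done.

Besides the shell and the picture viewer there is one more tool, called after "Request:" as a command line: name --argument value ..., lists and objects as JSON in quotes. drive_tool: Moves the arm, as the interface text tells. Its arguments: {"type":"object","properties":{"series":{"type":"array"},"newtons":{"type":"number"}},"required":["series"]}

```bash
mkdir -p pics; ls; cat > h.py <<'E'
import numpy as np, cv2
from rig import env, viewer
def grab(n):
    d=viewer.get_image(n); d['R']=cv2.Rodrigues(np.array(d['rvec'],float))[0]; d['t']=np.array(d['tvec'],float).ravel(); d['K']=np.array(d['camera_matrix']); return d
def ray(d,u,v,z):
    r=d['R'].T@np.linalg.inv(d['K'])@np.array([u,v,1.]); c=-d['R'].T@d['t']; return c+r*(z-c[2])/r[2]
def cloud(d):
    v,u=np.mgrid[:420,:560]; Z=d['depth']; p=np.linalg.inv(d['K'])@np.stack([u.ravel(),v.ravel(),np.ones(u.size)])*Z.ravel()
    return (d['R'].T@(p-d['t'][:,None])).T.reshape(420,560,3)
def proj(d,p):
    q=d['K']@(d['R']@np.array(p)+d['t']); return q[:2]/q[2]
def save(n,img): cv2.imwrite('pics/'+n,cv2.cvtColor(img,cv2.COLOR_RGB2BGR))
E
python3 - <<'E'
from h import *
import pickle
a=grab('side');b=grab('top');pickle.dump((a,b),open('im0.pkl','wb'))
save('side0.png',a['img']);save('top0.png',b['img'])
s=env.observe();print(s['time_s'],s['position'],s['tool_rot'],s['grip_width'],s['ft_force'],env.pinch_z)
for d in(a,b):print(d['K'],-d['R'].T@d['t'])
E
```

```text
pics
0.1 [0.21035493 0.50790918 0.23076503] [[-9.23857208e-01  3.82736576e-01 -7.57053408e-04]
 [ 3.82737212e-01  9.23856648e-01 -1.05836868e-03]
 [ 2.94332421e-04 -1.26753404e-03 -9.99999153e-01]] 0.08528976499928073 [0.48717673 0.65224376 0.55858174] 0.0187
[[400.80131293   0.         277.20544112]
 [  0.         400.80131293 205.88394886]
 [  0.           0.           1.        ]] [-0.10064187 -0.85222727  0.79569503]
[[393.05467918   0.         277.28681059]
 [  0.         393.05467918 208.28261559]
 [  0.           0.           1.        ]] [ 0.46599638 -0.01233363  1.09589106]
```

View pics/side0.png

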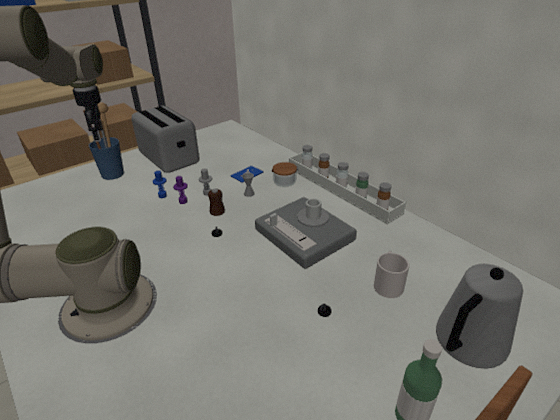

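View pics/top0.png

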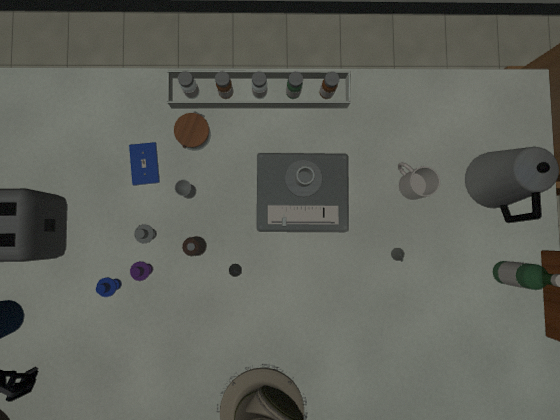

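Side view: the spring candidates are blue (160,184), purple (181,190) and grey-steel (206,180). The double-cone at (249,184) is the jigger. The grey one, at (145,233) in the top view, fits; I'll confirm it in an enlarged crop. The scale is at (303,192) in the top view, with the marker at (284,221), the pointer at (324,213) and the sleeve at (305,176).

```bash
python3 - <<'E'
from h import *
import pickle
a,b=pickle.load(open('im0.pkl','rb'))
c1=cv2.resize(a['img'][155:225,140:280],None,fx=5,fy=5,interpolation=3)[:, :700]
c2=cv2.resize(b['img'][145:240,250:355],None,fx=2.6,fy=2.6,interpolation=3)
c3=cv2.resize(b['img'][210:260,120:170],None,fx=4.9,fy=4.9,interpolation=3)
W=np.zeros((600,700,3),np.uint8);W[:350]=c1;W[350:597,:273]=c2[:247];W[350:595,300:545]=c3;save('c.png',W)
P=cloud(b)
def blob(u0,u1,v0,v1,lo,hi):
    q=P[v0:v1,u0:u1].reshape(-1,3); q=q[(q[:,2]>lo)&(q[:,2]<hi)]; 
    return len(q),q.mean(0).round(4),((q.max(0)+q.min(0))/2).round(4),np.ptp(q,0).round(4)
q=P[215:255,125:165].reshape(-1,3)
print('zs',np.histogram(q[:,2],bins=np.arange(-.01,.13,.01)))
print('knobtop',blob(125,165,215,255,.085,.13))
print('flange',blob(125,165,215,255,.05,.085))
print('rim',blob(285,325,155,195,.1,.125))
print('plate',blob(280,330,150,200,.05,.07))
print('tab',blob(274,294,205,235,.07,.1))
s=P[150:235,254:352].reshape(-1,3); s=s[(s[:,2]>.035)&(s[:,2]<.05)][:,:2]
print('scale',cv2.minAreaRect((s*1000).astype(np.float32)))
g=b['img'].astype(int).sum(2); 
m=np.zeros_like(g,bool); m[206:222,290:338]=g[206:222,290:338]<120
v,u=np.nonzero(m);print('ptr',len(u),u.mean(),v.mean(),ray(b,u.mean(),v.mean(),.0485))
E
```

```text
zs (array([481, 797,  12,   5,   0,   0,   1, 170,  30,  11,  29,  61,   0,
         0]), array([-0.01,  0.  ,  0.01,  0.02,  0.03,  0.04,  0.05,  0.06,  0.07,
        0.08,  0.09,  0.1 ,  0.11,  0.12,  0.13]))
knobtop (97, array([0.4763, 0.2988, 0.0997]), array([0.4763, 0.3007, 0.0965]), array([0.0227, 0.0248, 0.0176]))
flange (205, array([0.476 , 0.2956, 0.0683]), array([0.4765, 0.3004, 0.0721]), array([0.0491, 0.0492, 0.0255]))
rim (135, array([ 0.62  , -0.1155,  0.1091]), array([ 0.6206, -0.1154,  0.1075]), array([0.0466, 0.0458, 0.0143]))
plate (897, array([ 0.6187, -0.1149,  0.0605]), array([ 0.6206, -0.1267,  0.0601]), array([0.098 , 0.1192, 0.0196]))
tab (43, array([ 0.5045, -0.0619,  0.0866]), array([ 0.5048, -0.062 ,  0.0824]), array([0.0207, 0.01  , 0.0205]))
scale ((586.0088500976562, -116.50310516357422), (249.53121948242188, 213.3266143798828), 89.45380401611328)
ptr 9 323.0 212.0 [ 0.52965138 -0.16868473  0.0485    ]
```

View pics/c.png

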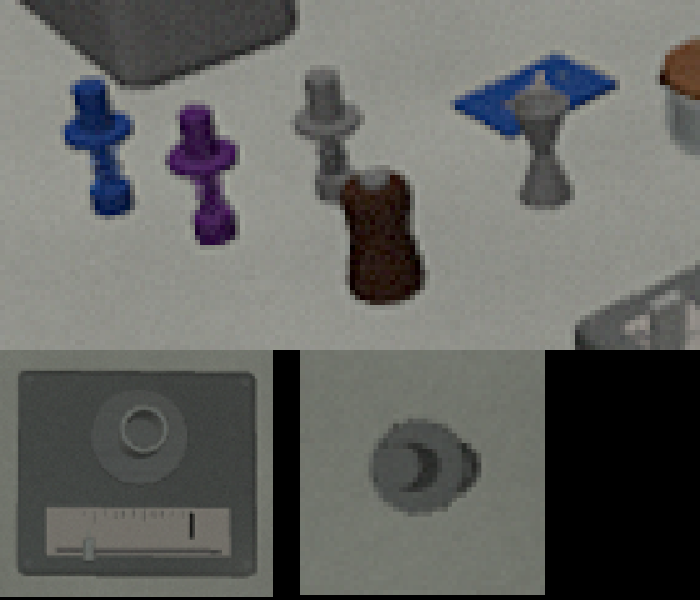

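The crop shows a bare steel spring with flange and knob, left-centre, at (206,180) in the side view. It is clearly neither the blue nor the purple look-alike, so it is the target. I'll move above it and align the fingers with world y.

Request:
drive_tool --series '[[[-0.04,-0.011,0.0],-4,0.07],[[-0.08,-0.022,0.0],-8,0.07],[[-0.12,-0.033,0.01],-12,0.07],[[-0.16,-0.044,0.02],-16,0.07],[[-0.2,-0.055,0.035],-20,0.07],[[-0.24,-0.066,0.05],-22.5,0.07],[[-0.28,-0.077,0.06],-22.5,0.07],[[-0.31,-0.085,0.068],-22.5,0.07],[[-0.325,-0.0894,0.071],-22.5,0.07],[[-0.325,-0.0894,0.071],-22.5,0.07],[[-0.325,-0.0894,0.071],-22.5,0.07],[[-0.325,-0.0894,0.071],-22.5,0.07]]' --newtons 60

```text
time_s: 1.3
position: [0.4756, 0.3021, 0.1608]
tool_rot: [[-1.0, -0.001, 0.0], [-0.001, 1.0, 0.0], [-0.0, 0.0, -1.0]]
ft_force: [-1.0, 0.4, 0.3]
grip_width: 0.0697
gripper_force: 0.0
```

```bash
python3 - <<'E'
from h import *
import pickle
a,b=pickle.load(open('im0.pkl','rb'));P=cloud(b)
def st(u0,u1,v0,v1,lo,hi):
    q=P[v0:v1,u0:u1].reshape(-1,3); q=q[(q[:,2]>lo)&(q[:,2]<hi)]; return len(q),np.percentile(q[:,2],[10,50,90]).round(4)
print(st(125,165,215,255,.098,.12),st(125,165,215,255,.06,.075),st(285,325,155,195,.105,.125),st(280,330,150,200,.057,.065))
s=env.observe();print(s['position'],s['tool_rot'],s['grip_width'],s['ft_force'],s['time_s'])
d=grab('side');save('s1.png',cv2.resize(d['img'][60:220,130:290],None,fx=3.5,fy=3.5))
E
```

```text
(79, array([0.0993, 0.1013, 0.1035])) (194, array([0.065 , 0.0677, 0.0703])) (123, array([0.1071, 0.1101, 0.1119])) (844, array([0.0584, 0.0605, 0.063 ]))
[0.47555976 0.30213528 0.16083001] [[-9.99998847e-01 -1.47926757e-03  3.42090367e-04]
 [-1.47914429e-03  9.99998841e-01  3.60358207e-04]
 [-3.42623037e-04  3.59851790e-04 -9.99999877e-01]] 0.0696818708589804 [-0.97996097  0.36567507  0.26141946] 1.3
```

View pics/s1.png

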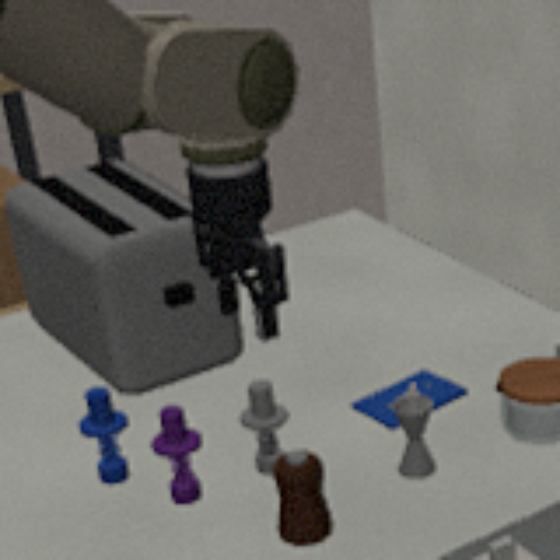

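The gripper is straight above the steel spring (crop 262,400). Descending and grasping high on the knob.

Request:
drive_tool --series '[[[-0.0007,-0.0014,0.025],0,0.055],[[-0.0007,-0.0014,0.05],0,0.055],[[-0.0007,-0.0014,0.07],0,0.055],[[-0.0007,-0.0014,0.082],0,0.05],[[-0.0007,-0.0014,0.086],0,0.045],[[-0.0007,-0.0014,0.086],0,0.04],[[-0.0007,-0.0014,0.086],0,0.035],[[-0.0007,-0.0014,0.086],0,0.03],[[-0.0007,-0.0014,0.086],0,0.027],[[-0.0007,-0.0014,0.086],0,0.024],[[-0.0007,-0.0014,0.086],0,0.02],[[-0.0007,-0.0014,0.086],0,0.015],[[-0.0007,-0.0014,0.086],0,0.015],[[-0.0007,-0.0014,0.086],0,0.015]]'

```text
time_s: 2.75
position: [0.4774, 0.2999, 0.0744]
tool_rot: [[-1.0, 0.0, 0.0], [0.0, 1.0, 0.0], [-0.0, 0.0, -1.0]]
ft_force: [1.0, 3.0, -0.1]
grip_width: 0.0227
gripper_force: 58.7
```

Request:
drive_tool --series '[[[0,0,-0.01],0,0.015],[[0,0,-0.03],0,0.015],[[0,0,-0.06],0,0.015],[[0,0,-0.1],0,0.015],[[0,0,-0.135],0,0.015],[[-0.006,-0.02,-0.155],0,0.015],[[-0.018,-0.055,-0.155],0,0.015],[[-0.032,-0.095,-0.155],0,0.015],[[-0.046,-0.135,-0.155],0,0.015],[[-0.06,-0.175,-0.155],0,0.015],[[-0.074,-0.215,-0.155],0,0.015],[[-0.088,-0.255,-0.155],0,0.015],[[-0.102,-0.295,-0.155],0,0.015],[[-0.116,-0.335,-0.155],0,0.015],[[-0.13,-0.375,-0.155],0,0.015],[[-0.14,-0.4,-0.155],0,0.015],[[-0.144,-0.4145,-0.155],0,0.015],[[-0.144,-0.4145,-0.155],0,0.015],[[-0.144,-0.4145,-0.155],0,0.015],[[-0.144,-0.4145,-0.155],0,0.015]]'

```text
time_s: 4.75
position: [0.6208, -0.1133, 0.2296]
tool_rot: [[-1.0, -0.001, -0.0], [-0.001, 1.0, 0.0], [0.0, 0.0, -1.0]]
ft_force: [-0.0, 0.1, -1.5]
grip_width: 0.0225
gripper_force: 59.8
```

```bash
python3 - <<'E'
from h import *
d=grab('side');s=env.observe();p=s['position'];print(p,s['ft_force'],s['grip_width'])
print(proj(d,[.6206,-.1154,.11]),proj(d,p))
u,v=proj(d,[.6206,-.1154,.11]);u0=int(u)-40;v0=int(v)-70
print(u0,v0);save('s2.png',cv2.resize(d['img'][v0:v0+100,u0:u0+80],None,fx=6,fy=6,interpolation=3))
P=cloud(d)[v0:v0+100,u0:u0+80].reshape(-1,3)
I=d['img'][v0:v0+100,u0:u0+80].reshape(-1,3)
for z in np.arange(.1,.24,.006):
    q=P[(abs(P[:,2]-z)<.003)&(np.hypot(P[:,0]-.6206,P[:,1]+.1154)<.05)]
    if len(q)>3: print(round(z,3),len(q),np.r_[q.min(0)[:2],q.max(0)[:2]].round(4), q.mean(0).round(4))
E
```

```text
[ 0.62090064 -0.11337757  0.22968346] [ 0.35133978 -0.09246883 -1.87252741] 0.023156758645091608
[312.95957805 201.79954588] [313.83229452 167.27592243]
272 131
0.1 44 [ 0.5967 -0.1416  0.6422 -0.0982] [ 0.6192 -0.1191  0.1002]
0.106 51 [ 0.5964 -0.1413  0.6421 -0.0946] [ 0.6193 -0.1185  0.1064]
0.112 37 [ 0.5977 -0.1418  0.6439 -0.0935] [ 0.6195 -0.1177  0.1104]
0.154 7 [ 0.6059 -0.1273  0.6356 -0.1116] [ 0.6158 -0.1199  0.1559]
0.16 18 [ 0.6049 -0.129   0.6319 -0.101 ] [ 0.6137 -0.1197  0.1598]
0.166 18 [ 0.6049 -0.1299  0.6307 -0.0998] [ 0.6124 -0.1206  0.1662]
0.172 32 [ 0.6032 -0.1288  0.6311 -0.1009] [ 0.6167 -0.1191  0.1726]
0.178 16 [ 0.6039 -0.1239  0.6257 -0.1069] [ 0.6158 -0.1176  0.1775]
0.184 13 [ 0.6122 -0.1226  0.6297 -0.108 ] [ 0.6186 -0.1157  0.1839]
0.19 11 [ 0.6109 -0.123   0.623  -0.1057] [ 0.6168 -0.1148  0.1908]
0.196 6 [ 0.6126 -0.1219  0.6233 -0.1116] [ 0.6169 -0.1177  0.1971]
0.202 8 [ 0.6101 -0.1215  0.6273 -0.1119] [ 0.618  -0.1175  0.2008]
0.214 7 [ 0.5986 -0.1374  0.6239 -0.1131] [ 0.6077 -0.1282  0.2162]
0.22 78 [ 0.594  -0.1392  0.6396 -0.0912] [ 0.6135 -0.1217  0.221 ]
0.226 18 [ 0.5952 -0.1293  0.6408 -0.0988] [ 0.6116 -0.1155  0.2255]
0.232 15 [ 0.6083 -0.1323  0.6291 -0.101 ] [ 0.6146 -0.1215  0.2323]
0.238 21 [ 0.6072 -0.1391  0.6243 -0.0896] [ 0.6121 -0.1166  0.2379]
```

View pics/s2.png

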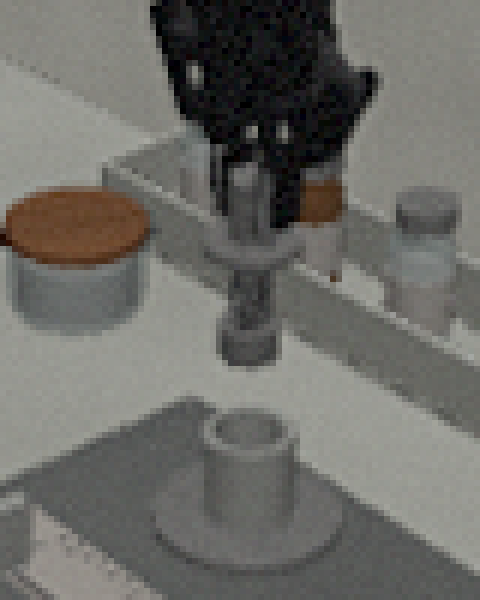

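The spring hangs upright from the gripper above the sleeve: foot at crop (248,340), sleeve rim at (251,430). I'll fit both cylinders from this view's depth to get the offset between them.

```bash
cat > fit.py <<'E'
from h import *
from scipy.optimize import least_squares
def fit(P,c,R,lo,hi):
    q=P[(P[:,2]>lo)&(P[:,2]<hi)&(np.hypot(P[:,0]-c[0],P[:,1]-c[1])<R+.008)]
    s=least_squares(lambda x:np.hypot(q[:,0]-x[0],q[:,1]-x[1])-R,c,loss='soft_l1',f_scale=.002)
    return len(q),s.x.round(4),np.sqrt(np.mean(s.fun**2)).round(4)
if __name__=='__main__':
    c=[.619,-.115]
    for k in range(2):
        d=grab('side');P=cloud(d).reshape(-1,3)
        print('foot',fit(P,c,.0155,.157,.1725),'sleeve',fit(P,c,.024,.068,.108),'knob',fit(P,c,.0125,.224,.24))
    # silhouettes by projection: predicted centre cols
    print('proj tcp at foot z',proj(d,[.6208,-.1133,.165]),'rim',proj(d,[.6206,-.1154,.09]))
    g=d['img'].astype(int).sum(2)
    for v in (186,188,190): print(v,g[v,300:328])
    for v in (206,209,212): print(v,g[v,300:328])
E
python3 fit.py
```

```text
foot (49, array([ 0.6216, -0.1126]), np.float64(0.0022)) sleeve (229, array([ 0.6212, -0.1171]), np.float64(0.0029)) knob (44, array([ 0.6212, -0.1162]), np.float64(0.0031))
foot (52, array([ 0.6212, -0.1131]), np.float64(0.0017)) sleeve (223, array([ 0.6207, -0.1169]), np.float64(0.0029)) knob (38, array([ 0.6211, -0.1166]), np.float64(0.0031))
proj tcp at foot z [313.09578618 186.24258913] rim [312.75983281 207.15950564]
186 [440 444 452 446 447 447 452 434 300 208 244 254 277 271 270 269 277 246
 306 445 385 305 280 293 296 291 294 311]
188 [458 449 451 452 454 444 456 454 291 172 194 207 220 211 237 223 221 185
 319 481 464 464 443 400 308 314 328 319]
190 [465 443 457 457 460 457 459 464 377 210 162 208 231 232 217 228 153 211
 388 467 456 453 459 465 469 439 413 378]
206 [278 287 244 264 278 242 218 250 284 321 328 360 361 368 368 352 349 348
 336 279 271 385 462 455 450 450 444 452]
209 [269 295 311 297 316 308 256 253 273 275 286 296 294 313 304 298 303 303
 293 266 222 238 286 295 375 436 466 464]
212 [308 296 299 303 318 299 230 235 264 278 287 312 307 303 313 310 303 302
 272 251 245 277 317 306 307 320 299 265]
```

Request:
drive_tool --series '[[[0,-0.003,0.01],0,0.015],[[0,-0.003,0.025],0,0.015],[[0,-0.003,0.035],0,0.015],[[0,-0.003,0.041],0,0.015],[[0,-0.003,0.045],0,0.015],[[0,-0.003,0.049],0,0.015],[[0,-0.003,0.053],0,0.015],[[0,-0.003,0.055],0,0.015],[[0,-0.003,0.055],0,0.015]]'

```text
time_s: 5.8
position: [0.6212, -0.1178, 0.1742]
tool_rot: [[-1.0, 0.0, -0.0], [0.0, 1.0, 0.0], [0.0, 0.0, -1.0]]
ft_force: [-0.6, -0.3, -2.0]
grip_width: 0.0226
gripper_force: 59.9
```

Request:
drive_tool --series '[[[0,0,0.008],0,0.015],[[0,0,0.016],0,0.015],[[0,0,0.024],0,0.015],[[0,0,0.03],0,0.015],[[0,0,0.034],0,0.015],[[0,0,0.036],0,0.015],[[0,0,0.036],0,0.015]]'

```text
time_s: 6.5
position: [0.6212, -0.1178, 0.1381]
tool_rot: [[-1.0, 0.0, -0.0], [0.0, 1.0, 0.0], [0.0, 0.0, -1.0]]
ft_force: [-0.5, -0.3, -2.9]
grip_width: 0.0228
gripper_force: 59.9
```

Request:
drive_tool --series '[[[0,0,0.001],0,0.015],[[0,0,0.002],0,0.015],[[0,0,0.003],0,0.015],[[0,0,0.004],0,0.015],[[0,0,0.005],0,0.015],[[0,0,0.006],0,0.015],[[0,0,0.006],0,0.015],[[0,0,0.006],0,0.015],[[0,0,0.006],0,0.015]]'

```text
time_s: 7.4
position: [0.6213, -0.1178, 0.1325]
tool_rot: [[-1.0, 0.0, 0.0], [0.0, 1.0, -0.0], [-0.0, -0.0, -1.0]]
ft_force: [-0.4, 0.9, 3.0]
grip_width: 0.0227
gripper_force: 60.2
```

```bash
cat > f.py <<'E'
from h import *
F=[];Z=[]
for i in range(6):
    viewer.get_image('top'); s=env.observe();F.append(s['ft_force']);Z.append(s['position'])
print(s['time_s'],np.mean(F,0).round(2),np.std(F,0).round(2),np.mean(Z,0).round(5),np.std(Z,0).round(5))
E
python3 f.py
```

```text
7.7 [0.24 0.46 2.34] [0.49 0.46 0.61] [ 0.62127 -0.11782  0.13243] [2.e-05 1.e-05 4.e-05]
```

Request:
drive_tool --series '[[[0,0,0.001],0,0.015],[[0,0,0.002],0,0.015],[[0,0,0.003],0,0.015],[[0,0,0.003],0,0.015],[[0,0,0.003],0,0.015]]'

```text
time_s: 8.2
position: [0.6213, -0.1178, 0.1295]
tool_rot: [[-1.0, 0.0, 0.0], [0.0, 1.0, -0.0], [-0.0, -0.0, -1.0]]
ft_force: [-0.1, 1.4, 4.1]
grip_width: 0.0227
gripper_force: 60.5
```

```bash
python3 f.py
```

```text
8.5 [0.59 0.9  4.63] [0.46 0.53 0.28] [ 0.62127 -0.11781  0.12944] [1.e-05 1.e-05 3.e-05]
```

Request:
drive_tool --series '[[[0,0,0.001],0,0.015],[[0,0,0.002],0,0.015],[[0,0,0.002],0,0.015],[[0,0,0.002],0,0.015]]'

```text
time_s: 8.9
position: [0.6213, -0.1178, 0.1276]
tool_rot: [[-1.0, 0.0, 0.0], [0.0, 1.0, -0.0], [-0.0, -0.0, -1.0]]
ft_force: [-0.6, 0.9, 6.0]
grip_width: 0.023
gripper_force: 60.7
```

```bash
python3 f.py
```

```text
9.2 [0.08 1.27 6.26] [0.35 0.3  0.42] [ 0.62132 -0.11781  0.12761] [1.e-05 1.e-05 1.e-05]
```

Request:
drive_tool --series '[[[0,0,0.001],0,0.015],[[0,0,0.002],0,0.015],[[0,0,0.002],0,0.015],[[0,0,0.002],0,0.015]]'

```text
time_s: 9.6
position: [0.6214, -0.1178, 0.1259]
tool_rot: [[-1.0, 0.0, 0.001], [0.0, 1.0, -0.0], [-0.001, -0.0, -1.0]]
ft_force: [-0.9, 1.3, 8.6]
grip_width: 0.0229
gripper_force: 60.9
```

```bash
python3 f.py
```

```text
9.9 [-0.47  1.1   7.46] [0.37 0.47 0.73] [ 0.62139 -0.11779  0.12586] [1.e-05 2.e-05 1.e-05]
```

Request:
drive_tool --series '[[[0,0,0.0005],0,0.015],[[0,0,0.0015],0,0.015],[[0,0,0.0015],0,0.015],[[0,0,0.0015],0,0.015]]'

```text
time_s: 10.3
position: [0.6214, -0.1178, 0.1246]
tool_rot: [[-1.0, 0.0, 0.001], [0.0, 1.0, -0.0], [-0.001, -0.0, -1.0]]
ft_force: [-0.1, 2.0, 8.0]
grip_width: 0.0232
gripper_force: 61.0
```

```bash
python3 f.py
```

```text
10.6 [-0.77  2.12  8.82] [0.4  0.65 0.34] [ 0.62144 -0.11779  0.12456] [1.e-05 1.e-05 1.e-05]
```

Request:
drive_tool --series '[[[0,0,0.0005],0,0.015],[[0,0,0.001],0,0.015],[[0,0,0.001],0,0.015],[[0,0,0.001],0,0.015]]'

```text
time_s: 11.0
position: [0.6215, -0.1178, 0.1237]
tool_rot: [[-1.0, 0.0, 0.001], [0.0, 1.0, -0.0], [-0.001, -0.0, -1.0]]
ft_force: [-0.6, 1.6, 10.1]
grip_width: 0.0228
gripper_force: 61.1
```

```bash
python3 f.py
```

```text
11.3 [-0.95  1.74  9.73] [0.53 0.25 0.41] [ 0.62147 -0.11779  0.1237 ] [1.e-05 2.e-05 1.e-05]
```

Request:
drive_tool --series '[[[0,0,0.0005],0,0.015],[[0,0,0.001],0,0.015],[[0,0,0.001],0,0.015],[[0,0,0.001],0,0.015]]'

```text
time_s: 11.7
position: [0.6215, -0.1178, 0.1228]
tool_rot: [[-1.0, 0.0, 0.001], [0.0, 1.0, -0.0], [-0.001, -0.0, -1.0]]
ft_force: [-0.7, 1.4, 10.6]
grip_width: 0.0228
gripper_force: 61.2
```

```bash
python3 f.py
```

```text
12.0 [-0.77  1.93 10.4 ] [0.47 0.29 0.64] [ 0.62151 -0.11779  0.12283] [2.e-05 1.e-05 1.e-05]
```

Request:
drive_tool --series '[[[0,0,0.0005],0,0.015],[[0,0,0.001],0,0.015],[[0,0,0.001],0,0.015],[[0,0,0.001],0,0.015]]'

```text
time_s: 12.4
position: [0.6215, -0.1178, 0.1219]
tool_rot: [[-1.0, -0.0, 0.002], [-0.0, 1.0, -0.0], [-0.002, -0.0, -1.0]]
ft_force: [-1.6, 2.4, 11.0]
grip_width: 0.0227
gripper_force: 61.3
```

```bash
python3 f.py
```

```text
12.7 [-1.22  2.13 11.23] [0.66 0.66 0.61] [ 0.62153 -0.11778  0.12195] [1.e-05 1.e-05 1.e-05]
```

Request:
drive_tool --series '[[[0,0,0.0005],0,0.015],[[0,0,0.001],0,0.015],[[0,0,0.001],0,0.015],[[0,0,0.001],0,0.015]]'

```text
time_s: 13.1
position: [0.6216, -0.1178, 0.121]
tool_rot: [[-1.0, -0.0, 0.002], [-0.0, 1.0, -0.0], [-0.002, -0.0, -1.0]]
ft_force: [-1.5, 1.2, 12.5]
grip_width: 0.023
gripper_force: 61.4
```

```bash
python3 f.py
```

```text
13.4 [-1.62  2.18 11.84] [0.57 0.42 0.42] [ 0.62156 -0.11779  0.12108] [2.e-05 0.e+00 1.e-05]
```

Request:
drive_tool --series '[[[0,0,0.0005],0,0.015],[[0,0,0.001],0,0.015],[[0,0,0.001],0,0.015],[[0,0,0.001],0,0.015]]'

```text
time_s: 13.8
position: [0.6216, -0.1178, 0.1202]
tool_rot: [[-1.0, 0.0, 0.002], [0.0, 1.0, -0.001], [-0.002, -0.001, -1.0]]
ft_force: [-2.2, 2.5, 12.3]
grip_width: 0.0227
gripper_force: 61.4
```

```bash
python3 f.py
```

```text
14.1 [-1.77  2.28 12.71] [0.3  0.23 0.49] [ 0.62159 -0.11776  0.1202 ] [1.e-05 0.e+00 1.e-05]
```

Request:
drive_tool --series '[[[0,0,0.0005],0,0.015],[[0,0,0.001],0,0.015],[[0,0,0.001],0,0.015],[[0,0,0.001],0,0.015]]'

```text
time_s: 14.5
position: [0.6216, -0.1178, 0.1193]
tool_rot: [[-1.0, -0.0, 0.002], [-0.0, 1.0, -0.001], [-0.002, -0.001, -1.0]]
ft_force: [-1.2, 2.4, 14.0]
grip_width: 0.0229
gripper_force: 61.6
```

```bash
python3 f.py
```

```text
14.8 [-1.95  2.22 13.46] [0.44 0.73 0.35] [ 0.62162 -0.11778  0.11932] [1.e-05 2.e-05 1.e-05]
```

Request:
drive_tool --series '[[[0,0,0.0004],0,0.015],[[0,0,0.0008],0,0.015],[[0,0,0.0008],0,0.015],[[0,0,0.0008],0,0.015]]'

```text
time_s: 15.2
position: [0.6217, -0.1178, 0.1188]
tool_rot: [[-1.0, -0.0, 0.002], [-0.0, 1.0, -0.001], [-0.002, -0.001, -1.0]]
ft_force: [-1.7, 1.8, 14.5]
grip_width: 0.023
gripper_force: 61.8
```

```bash
python3 f.py
```

```text
15.5 [-1.93  2.4  14.78] [0.63 0.53 0.29] [ 0.62164 -0.11779  0.11877] [1.e-05 1.e-05 1.e-05]
```

The last step's slope was about 2.4 N/mm, against 0.9 before, so the flange has met the rim with roughly 1.3 N. I'll press slightly more and hold.

Request:
drive_tool --series '[[[0,0,0.0002],0,0.015],[[0,0,0.0004],0,0.015],[[0,0,0.0004],0,0.015],[[0,0,0.0004],0,0.015],[[0,0,0.0004],0,0.015],[[0,0,0.0004],0,0.015],[[0,0,0.0004],0,0.015],[[0,0,0.0004],0,0.015],[[0,0,0.0004],0,0.015],[[0,0,0.0004],0,0.015]]'

```text
time_s: 16.5
position: [0.6216, -0.1178, 0.1185]
tool_rot: [[-1.0, -0.0, 0.002], [-0.0, 1.0, -0.001], [-0.002, -0.001, -1.0]]
ft_force: [-2.9, 3.0, 15.2]
grip_width: 0.0229
gripper_force: 61.8
```

```bash
python3 f.py
```

```text
16.8 [-3.43  2.56 15.66] [0.53 0.42 0.39] [ 0.62166 -0.11778  0.11851] [1.e-05 1.e-05 1.e-05]
```

Held for about 1.3 s at roughly 2 N on the rim. Easing off and releasing.

Request:
drive_tool --series '[[[0,0,-0.002],0,0.015],[[0,0,-0.005],0,0.015],[[0,0,-0.009],0,0.015],[[0,0,-0.013],0,0.015],[[0,0,-0.016],0,0.015],[[0,0,-0.018],0,0.015],[[0,0,-0.019],0,0.015],[[0,0,-0.019],0,0.015],[[0,0,-0.019],0,0.02],[[0,0,-0.019],0,0.025],[[0,0,-0.019],0,0.028],[[0,0,-0.019],0,0.034],[[0,0,-0.019],0,0.042],[[0,0,-0.019],0,0.05],[[0,0,-0.019],0,0.055],[[0,0,-0.019],0,0.055]]'

```text
time_s: 18.4
position: [0.6212, -0.1178, 0.1356]
tool_rot: [[-1.0, 0.0, -0.0], [0.0, 1.0, -0.0], [0.0, -0.0, -1.0]]
ft_force: [0.2, -0.7, 0.6]
grip_width: 0.0553
gripper_force: 0.0
```

Request:
drive_tool --series '[[[0,0,-0.01],0,0.055],[[0,0,-0.03],0,0.055],[[0,0,-0.06],0,0.055],[[0.04,0,-0.07],0,0.055],[[0.08,0.0,-0.07],0,0.055],[[0.12,0.0,-0.07],0,0.055],[[0.16,0.0,-0.07],0,0.055],[[0.2,0.0,-0.07],0,0.055],[[0.24,0,-0.07],0,0.055],[[0.27,0,-0.07],0,0.055],[[0.27,0,-0.07],0,0.055]]'

```text
time_s: 19.5
position: [0.3488, -0.1173, 0.2065]
tool_rot: [[-1.0, 0.002, 0.0], [0.002, 1.0, -0.001], [-0.0, -0.001, -1.0]]
ft_force: [1.1, 1.1, -0.6]
grip_width: 0.0551
gripper_force: 0.0
```

```bash
python3 - <<'E'
from h import *
b=grab('top');s=env.observe();print(s['position'],s['time_s'],s['tool_rot'])
P=cloud(b)
q=P[195:240,255:350].reshape(-1,3);q=q[q[:,2]>.07];print('tab',len(q),q.mean(0),(q.max(0)+q.min(0))/2)
for n,z0,z1 in(('knobtop',.15,.18),('flange',.118,.14)):
    q=P[150:205,275:335].reshape(-1,3);q=q[(q[:,2]>z0)&(q[:,2]<z1)]
    print(n,len(q),q.mean(0) if len(q) else 0,(q.max(0)+q.min(0))/2)
g=b['img'].astype(int).sum(2)
print(g[206:220,285:335:1][6])
v,u=np.nonzero(g[205:219,275:338]<170);u=u+275;v=v+205
print(list(zip(u,v,g[v,u])))
save('t3.png',cv2.resize(b['img'][145:240,250:355],None,fx=6,fy=6,interpolation=3))
E
```

```text
[ 0.3505208  -0.11787454  0.20664508] 19.55 [[-0.99999735  0.00161972  0.00163839]
 [ 0.0016177   0.99999794 -0.00122747]
 [-0.00164038 -0.00122482 -0.9999979 ]]
tab 63 [ 0.49226507 -0.04615106  0.40684203] [ 0.49057861 -0.03969077  0.584379  ]
knobtop 87 [ 0.61994296 -0.11637444  0.16082334] [ 0.62002331 -0.11629123  0.15817599]
flange 215 [ 0.61779507 -0.11586664  0.12735507] [ 0.61946463 -0.11754649  0.1301212 ]
[342 341 344 347 337 342 341 337 337 343 344 342 346 342 347 331 119 187
 358 336 337 331 341 340 340 343 341 340 341 337 334 341 347 333 334 344
 343 345 342 339 348 343 342 344 340 349 347 340 341 338]
[(np.int64(301), np.int64(208), np.int64(97)), (np.int64(301), np.int64(209), np.int64(124)), (np.int64(301), np.int64(210), np.int64(113)), (np.int64(301), np.int64(211), np.int64(110)), (np.int64(301), np.int64(212), np.int64(119)), (np.int64(301), np.int64(213), np.int64(115)), (np.int64(301), np.int64(214), np.int64(114)), (np.int64(301), np.int64(215), np.int64(111)), (np.int64(301), np.int64(216), np.int64(154))]
```

View pics/t3.png

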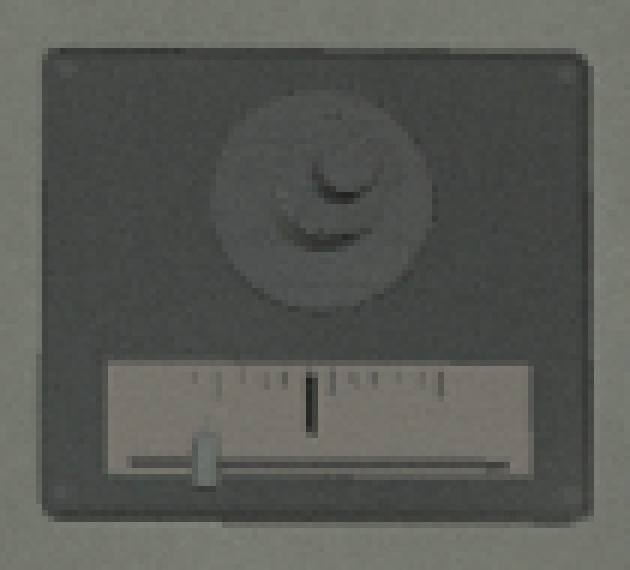

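The spring stands upright in the sleeve, knob at crop (345,185). The pointer has moved to crop (312,404), and the marker is at (205,458). Computing the offset.

```bash
python3 - <<'E'
from h import *
b=grab('top');g=b['img'].astype(float).sum(2)
w=np.clip(342-g[209:215,297:306],0,None);w[w<25]=0
u=(w.sum(0)*np.arange(297,306)).sum()/w.sum();print('ptr',u,ray(b,u,212,.0485))
P=cloud(b)[210:232,274:296].reshape(-1,3);q=P[(P[:,2]>.078)&(P[:,2]<.1)]
print('tab',len(q),q.mean(0),(q.max(0)+q.min(0))/2)
print('tab edge z.088: cols', [ray(b,c,221,.088)[1].round(4) for c in (281.5,286.5)])
print(g[216:228,278:291].astype(int))
s=env.observe();print(s['position'],s['tool_rot'].round(4) if hasattr(s['tool_rot'],'round') else 0)
E
```

```text
ptr 301.5077805077805 [ 0.53010639 -0.11092546  0.0485    ]
tab 37 [ 0.50445991 -0.06262547  0.08834731] [ 0.50491014 -0.0620786   0.08505538]
tab edge z.088: cols [np.float64(-0.0554), np.float64(-0.0682)]
[[340 342 346 346 335 320 326 335 342 351 344 334 341]
 [346 347 344 338 306 311 304 309 316 338 344 350 338]
 [352 349 341 330 286 328 328 319 312 351 349 344 341]
 [341 347 347 331 264 325 335 321 310 338 343 341 344]
 [337 335 325 322 270 329 323 313 297 342 341 350 341]
 [247 248 256 249 275 321 318 304 263 288 281 287 271]
 [225 231 226 230 267 321 323 309 224 201 216 217 210]
 [343 337 338 322 275 327 323 311 249 283 300 302 314]
 [231 228 232 230 275 327 325 316 257 226 231 230 242]
 [215 204 206 213 273 314 312 299 233 204 198 211 207]
 [202 215 212 204 199 183 173 179 214 208 206 208 208]
 [206 206 215 215 220 213 208 215 209 210 216 210 208]]
[ 0.35150203 -0.11812084  0.20656219] [[-1.      0.001   0.0019]
 [ 0.001   1.     -0.0013]
 [-0.0019 -0.0013 -1.    ]]
```

Request:
drive_tool --series '[[[-0.035,0.014,0],0,0.045],[[-0.075,0.03,0.0],0,0.045],[[-0.11,0.043,0.02],0,0.045],[[-0.14,0.053,0.05],0,0.045],[[-0.15,0.056,0.08],0,0.045],[[-0.15,0.056,0.105],0,0.045],[[-0.15,0.056,0.125],0,0.04],[[-0.15,0.056,0.137],0,0.035],[[-0.15,0.056,0.137],0,0.028],[[-0.15,0.056,0.137],0,0.022],[[-0.15,0.056,0.137],0,0.016],[[-0.15,0.056,0.137],0,0.01],[[-0.15,0.056,0.137],0,0.005],[[-0.15,0.056,0.137],0,0.005],[[-0.15,0.056,0.137],0,0.005]]' --newtons 25

```text
time_s: 21.1
position: [0.5019, -0.062, 0.0694]
tool_rot: [[-1.0, 0.0, 0.002], [0.0, 1.0, -0.001], [-0.002, -0.001, -1.0]]
ft_force: [0.7, 0.9, 6.3]
grip_width: 0.0093
gripper_force: 28.2
```

Request:
drive_tool --series '[[[0,-0.005,0],0,0.005],[[0,-0.011,0],0,0.005],[[0,-0.017,0],0,0.005],[[0,-0.023,0],0,0.005],[[0,-0.029,0],0,0.005],[[0,-0.035,0],0,0.005],[[0,-0.041,0],0,0.005],[[0,-0.046,0],0,0.005],[[0,-0.0487,0],0,0.005],[[0,-0.0487,0],0,0.005],[[0,-0.0487,0],0,0.005],[[0,-0.0487,0],0,0.005],[[0,-0.0487,0],0,0.01],[[0,-0.0487,0],0,0.014],[[0,-0.0487,0],0,0.02],[[0,-0.0487,0],0,0.028],[[0,-0.0487,0],0,0.032],[[0,-0.0487,0],0,0.032]]'

```text
time_s: 22.9
position: [0.5012, -0.1104, 0.0685]
tool_rot: [[-1.0, 0.0, -0.0], [0.0, 1.0, 0.0], [0.0, 0.0, -1.0]]
ft_force: [0.7, -0.1, 0.9]
grip_width: 0.032
gripper_force: 0.0
```

Request:
drive_tool --series '[[[0,0,-0.02],0,0.032],[[0,0,-0.05],0,0.032],[[0,0,-0.09],0,0.032],[[0.03,0,-0.12],0,0.032],[[0.07,0.0,-0.12],0,0.032],[[0.11,0.0,-0.12],0,0.032],[[0.15,0.0,-0.12],0,0.032],[[0.17,0.0,-0.12],0,0.032],[[0.17,0,-0.12],0,0.032],[[0.17,0,-0.12],0,0.032]]'

```text
time_s: 23.9
position: [0.3316, -0.1108, 0.1889]
tool_rot: [[-1.0, 0.001, 0.001], [0.001, 1.0, -0.001], [-0.001, -0.001, -1.0]]
ft_force: [0.5, -0.6, 0.0]
grip_width: 0.0322
gripper_force: 0.0
```

```bash
python3 - <<'E'
from h import *
b=grab('top');g=b['img'].astype(float).sum(2)
w=np.clip(342-g[208:214,296:308],0,None);w[w<25]=0
u=(w.sum(0)*np.arange(296,308)).sum()/w.sum();print('ptr',u,ray(b,u,212,.0485))
P=cloud(b)[210:232,280:330].reshape(-1,3);q=P[(P[:,2]>.078)&(P[:,2]<.1)]
print('tab',len(q),q.mean(0),(q.max(0)+q.min(0))/2)
Q=cloud(b)[150:205,275:335].reshape(-1,3);q=Q[(Q[:,2]>.15)&(Q[:,2]<.18)];print('knob',q.mean(0))
s=env.observe();print(s['position'],s['time_s'])
a=grab('side')
c1=cv2.resize(b['img'][145:240,250:355],None,fx=5,fy=5,interpolation=3)[:,:390]
c2=cv2.resize(a['img'][160:255,240:320],None,fx=5,fy=5,interpolation=3)
save('t4.png',np.hstack([c1,c2]))
E
```

```text
ptr 301.487573964497 [ 0.53010682 -0.11087125  0.0485    ]
tab 39 [ 0.50345591 -0.11091996  0.08712668] [ 0.50330085 -0.11098838  0.08593309]
knob [ 0.61987349 -0.11646316  0.16037521]
[ 0.33197142 -0.11079078  0.18881961] 23.95
```

View pics/t4.png

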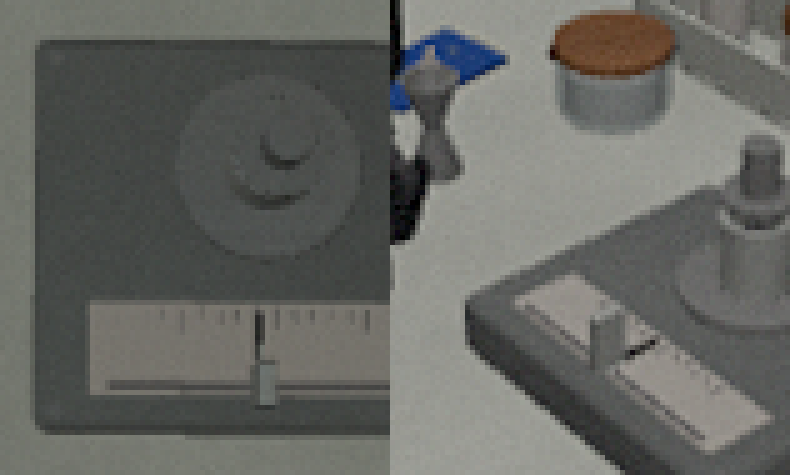

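The marker (crop 264,383) lines up with the pointer (260,327) to within 0.2 mm measured. The spring stands free in the sleeve and the hand is clear.

```bash
python3 -c "
from rig import env
print(env.close_job())"
```

```text
the job is handed in; nothing more can be done
None
```

The job is handed in (no verdict came back): the flange was held on the rim at an estimated 2 N for about 1.3 s, the spring is left standing free in the sleeve, and the marker measured within about 0.2 mm of the peak pointer at about 24 s.

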